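Rock a dry-fitted rail out of its leg

ROBOT

A 6-joint arm with a two-finger parallel gripper is mounted at the origin on the work surface. World frame = base frame: x ahead of the robot, y to its left, z up, the work surface at z = 0. Lengths are in mm, angles in rad, forces in N, time in s.
With the tool pointing down it reaches from about 275 to 850 mm from the base axis. Payload 19 kg.
Tool frame: the origin (TCP) lies midway between the tips of the shut fingers; the grasp point (between the pads) lies 19 mm behind it; z points along the fingers, y is the line along which they close (so a half turn about z gives the same grasp; the last joint's range is limited). The gripper opens to 85 mm and grips with 20 to 120 N. Pads are 22 mm wide; open, the fingers measure 114 mm over their backs; the gripper's body (76 mm by 85 mm) begins 54 mm behind the grasp point. The pads swing forward as they close: fully open they stand 13 mm farther back than shut.
Start: joints at [-1.328, 0.15, 1.437, -0, 1.554, -0.134], TCP at [211.542, -534.64, 231.267] pointing down, gripper open.
Joint ranges: [-2.8, 2.8], [-0.68, 2.1], [0.12, 2.68], [-1.39, 4.53], [0.16, 2.79], [-2.81, 2.81]. Speed limits (rad/s): [1.89, 1.89, 2.22, 3.01, 3.01, 3.01].

INTERFACE

Orientations are given as a unit quaternion [w, x, y, z].
In Python, from workcell import * gives the robot as it stands. Calls block until the motion is done:
- move_pose(position, orientation): joint-space move of the TCP to a pose.
- movel(position, velocity=150, ori=None): straight line of the TCP; ori=None keeps the orientation; velocity is the mean speed in mm/s.
- goto_joints(angles): joint-space move.
- open_gripper() and close_gripper(f_grip=None): open the fingers fully, or close them until they stop; f_grip is the grip in N (None keeps the last).
- sleep(seconds).
- ik(position, orientation): joint angles nearest the present ones, or None.
- snapshot(name): name is "scene" or "top" or "wrist"; returns (picture, depth): 384x512x3 uint8, blue, green, red; 384x512 float32, mm along the optical axis (not along the pixel's ray), 0 where there is no reading.
- get_calibration(name): a dict with "fx", "fy", "cx", "cy" (pixels), "R" (3x3) and "t" (3): a world point X has camera coordinates R X + t. Camera axes: x right, y down, z forward; pixel columns grow to the right and rows downward; lengths in mm; the calibration is good to about 2 mm. A picture is of the moment at which its call begins: read the wrist's pose just before it. get_calibration takes no time and is no camera call; for the wrist camera it gives the pose at the moment of the call.
A pose or a line that the arm cannot do raises Unreachable and nothing moves.
- job_done(): hands the job in; it is judged then, once.
Readings, each from a call of its own:
- current_clock(): time.
- current_joints(): joint angles.
- current_dq(): joint speeds.
- current_tau(): joint torques, N m.
- current_position(): TCP position.
- current_orientation(): TCP orientation.
- current_ft_force(): force on the tool from outside, world axes, zero at the start.
- current_ft_torque(): the same for the moment, N m.
- current_gripper_width(): opening from 0.0 (shut) to 1.0 (fully open).
- current_grip_force(): force on a finger pad.
Only numpy, scipy, OpenCV 4.12 (cv2) and the standard library are available. Lean on these libraries where they do the work, as an engineer would, in place of code of your own. Each camera call takes 0.05 s, during which the arm holds its last target. There are 200 camera calls.

TASK

The dry fit has gone tight: take hold of the long rail standing in the clamped leg and rock it back and forth along the leg, leaning it about five degrees each way with only a gentle lift, until its tenon works free; a straight pull would just drag the leg up in its clamps, which must not happen. Finish while still holding the rail in the gripper, upright and still, with the tenon just clear (about a finger's breadth or less) above its own mortise, ready for glue. The short rail stays seated and everything else on the bench stays where it is.

Things in the scene. Friction and masses are not known exactly. Their poses are not given: they have to be found in the camera images.
- rail: the LONG rail, the one to free: a plain light-wood board upright on the leg, 140 mm tall above it, 56 mm wide (its y), 22 mm thick (its x), 0.13 kg; may be gripped hard (50 N). Origin in the middle of its shoulder (the face that sits on the leg), z up. Below the shoulder a tenon 44 mm wide, 12 mm thick, 25 mm long sits in a mortise of the leg, either of the two
- rail_top (a point): centre of the long rail's upper end, 140 mm above its origin; axes as the rail's
- tenon_tip (a point): centre of the tenon's lower end, 25 mm below the rail's origin; axes as the rail's
- short_rail: the SHORT rail, dry-fitted the same way in the other mortise, 140 mm further along the leg: 65 mm tall above the leg, 70 mm wide, 22 mm thick; origin in the middle of its shoulder. It stays in
- leg (a joint): how far the leg is dragged up under its clamps, m; 0 = lying on the board. The leg: a darker square bar, 50 x 50 x 360 mm, held down by a clamp near each end. The clamps give at about 35 N of upward pull; drawing the tenon straight up takes 40 to 65 N. While the rail is rocked (10 to 15 N sideways near its top) a lift under 25 N brings it up 1 to 3 mm a swing
- mortise_a (a point): centre of one mortise's mouth, flush with the leg's top face (68 mm above the bench); y runs along the leg, x across it, z up. The mortises are 48 mm along the leg, 12 mm across, 28 mm deep: the tenon is gripped tightly on its broad faces but has 2 mm of play at either end, so it rocks only along the leg
- mortise_b (a point): centre of the other mortise's mouth, 140 mm from the first along the leg (towards -y of the board); axes alike
- board: MDF clamping board fixed on the bench, 220 mm (x) by 400 mm (y), 18 mm thick; origin in the middle of its underside. The leg lies along its y, centred 25 mm to its +x side; the clamps' black star knobs (50 mm across, bolts reaching 130 mm above the bench) stand 65 mm to the -x side of the leg's centre line, 145 mm either way along y
- spare_tenon: a loose floating tenon lying flat on the board, beech, 22 x 48 x 10 mm; origin under its middle; leave alone
- pencil: flat carpenter's pencil lying on the bench, 165 x 12 x 8 mm; origin under its middle; leave alone
- mallet: wooden joiner's mallet lying on the bench, head 62 x 120 x 75 mm, handle 200 mm; leave alone
- square: steel combination square lying flat on the bench, 300 mm blade, 110 mm stock, 18 mm thick; leave alone
- tape: pocket tape measure, 70 x 42 x 68 mm, standing on the bench; origin under its middle; leave alone
- glue: glue bottle, 64 mm across, 190 mm tall, standing at the back; origin under its middle; leave alone
- drill: cordless drill standing on its battery, about 230 mm tall; origin under its middle; leave alone

How it is judged (in metres and radians):
On the way, in this order (a step that is already met when the one before it is completed fails the run):
1. the long rail, its tenon still in the mortise, is rocked over to one side along the leg (towards +y of the leg) by at least 3 degrees (angle between rail's own z axis and vertical above 0.05 rad and ((horizontal distance between tenon_tip and mortise_a below 0.025 m and y of rail_top in the frame of mortise_a above 0.006 m and z of tenon_tip in the frame of mortise_a between -0.04 and -0.003 m) or (horizontal distance between tenon_tip and mortise_b below 0.025 m and y of rail_top in the frame of mortise_b above 0.006 m and z of tenon_tip in the frame of mortise_b between -0.04 and -0.003 m))), for 0.05 s.
2. then rocked over to the other side by at least 3 degrees, tenon still in the mortise (angle between rail's own z axis and vertical above 0.05 rad and ((horizontal distance between tenon_tip and mortise_a below 0.025 m and y of rail_top in the frame of mortise_a below -0.006 m and z of tenon_tip in the frame of mortise_a between -0.04 and -0.003 m) or (horizontal distance between tenon_tip and mortise_b below 0.025 m and y of rail_top in the frame of mortise_b below -0.006 m and z of tenon_tip in the frame of mortise_b between -0.04 and -0.003 m))), for 0.05 s.
3. and back again to the first side by at least 3 degrees, tenon still in the mortise (all of step 1), for 0.05 s.
At the end, for the whole second after the job is handed in: the long rail is held in the fingers alone, its tenon tip 2 to 30 mm above its own mortise and within 25 mm of its centre, upright within 8 degrees, slower than 20 mm/s; the leg lies within 3 mm of the board; the short rail has moved less than 6 mm (((horizontal distance between tenon_tip and mortise_a below 0.025 m and z of tenon_tip in the frame of mortise_a between 0.002 and 0.03 m) or (horizontal distance between tenon_tip and mortise_b below 0.025 m and z of tenon_tip in the frame of mortise_b between 0.002 and 0.03 m)) and angle between rail's own z axis and vertical below 0.15 rad and linear speed of rail below 0.02 m/s and contact force between rail and the fingers above 1 N and contact force between rail and board below 0.05 N and contact force between rail and short_rail below 0.05 N and value of joint leg below 0.003 m and distance of short_rail from where it was at the start of the episode below 0.006 m); the arm keeps its last pose, push and grip.
It fails at once if the leg is dragged up under its clamps by more than 4 mm (value of joint leg above 0.004 m).
It fails at once if the short rail is pulled or knocked out of place (more than 8 mm) (distance of short_rail from where it was at the start of the episode above 0.008 m).
It fails at once if another thing on the bench is pushed more than 20 mm (distance of any of spare_tenon, pencil, mallet, square, tape, glue, drill from where it was at the start of the episode above 0.02 m).
It also fails if it takes over 48 s, if anything falls off the work surface, if the arm or the gripper's body presses on something with over 40 N, if the wrist force passes 120 N, or if a joint passes its speed limit or range.

## Working session

There is one attempt and no reset: what is moved stays moved. The work goes in short steps, each a Python script; the robot and the scene stay as the last script left them, time stands still between calls to the robot, and variables do not carry over. Pictures are saved under pics/ and viewed, at most 10 in all, crops included, and the job is handed in when it is done.

```bash
ls; mkdir -p pics; python3 - <<'E'
from workcell import *
import cv2,numpy as np
for n in ("scene","top"):
    p,d=snapshot(n); cv2.imwrite(f"pics/{n}0.png",p); np.save(f"pics/{n}0.npy",d)
    c=get_calibration(n); np.savez(f"pics/{n}0cal.npz",**c); print(n,c)
print(current_clock())
E
```

```text
pics
scene {'fx': 410.65807942185455, 'fy': 410.65807942185455, 'cx': 262.86670003287963, 'cy': 196.82091349877012, 'R': array([[-0.17187151,  0.9849705 , -0.01712605],
       [ 0.82104679,  0.13361775, -0.55500312],
       [-0.54437336, -0.10945051, -0.83167195]]), 't': array([   9.81936364, -383.17420577, 1673.89126388])}
top {'fx': 432.2282399192866, 'fy': 432.2282399192866, 'cx': 249.07889446395563, 'cy': 190.11721132636146, 'R': array([[-0.02109845, -0.99959857, -0.01890932],
       [-0.98863447,  0.0236755 , -0.14846331],
       [ 0.1488514 ,  0.01556206, -0.98873712]]), 't': array([ 125.10538563,  550.60906621, 1652.15313083])}
0.1
```

View pics/scene0.png

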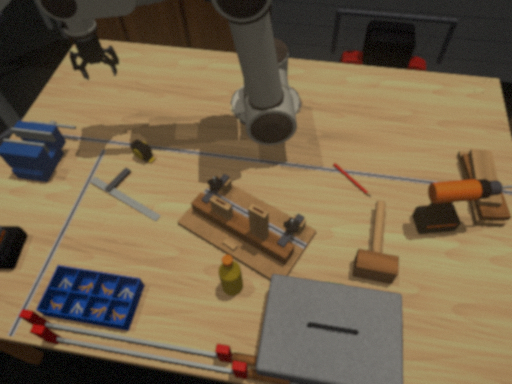

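View pics/top0.png

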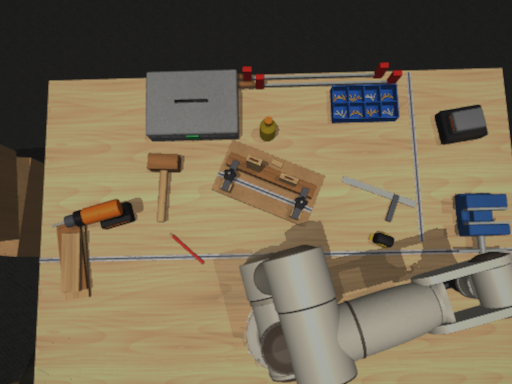

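The scene view shows the tall rail at about (259,218), which is (255,162) in the top view, and the short rail at (222,205). Next I'll turn depth into points.

```bash
cat > h.py <<'E'
import numpy as np,cv2
def cloud(d,c,stride=1):
    v,u=np.mgrid[:d.shape[0],:d.shape[1]]
    X=np.stack([(u-c["cx"])/c["fx"]*d,(v-c["cy"])/c["fy"]*d,d],-1)
    return (X-c["t"])@c["R"]
def rect(P,lo,hi,ctr=None,r=1e9):
    m=(P[...,2]>lo)&(P[...,2]<hi)
    if ctr is not None: m&=np.hypot(P[...,0]-ctr[0],P[...,1]-ctr[1])<r
    Q=P[m]; return Q,cv2.minAreaRect(Q[:,:2].astype(np.float32))
E
python3 - <<'E'
from h import *
for n in ("scene","top"):
    d=np.load(f"pics/{n}0.npy"); c=dict(np.load(f"pics/{n}0cal.npz")); P=cloud(d,c); P[d==0]=-999
    px=(255,162) if n=="top" else (259,212)
    print(n,P[px[1],px[0]])
    ctr=P[px[1],px[0]]
    for lo,hi in((200,216),(123,143),(60,76),(12,24)):
        Q,r=rect(P,lo,hi,ctr,250); print(lo,len(Q),Q.mean(0).round(1),r)
E
```

```text
scene [643.79924112  95.11473957 209.03931126]
200 161 [638.7  89.7 207.4] ((636.7932739257812, 89.54190063476562), (55.23206329345703, 24.479389190673828), 66.20523834228516)
123 447 [687.8  16.9 131.8] ((664.4497680664062, -0.41363525390625), (296.9234619140625, 256.1482849121094), 66.27220153808594)
60 1360 [622.6  47.2  68.3] ((642.2180786132812, 15.40625), (351.5849609375, 318.7328796386719), 67.03966522216797)
12 3617 [612.2  57.8  18.3] ((639.98828125, 27.29534912109375), (370.7579650878906, 330.460205078125), 65.95220184326172)
top [628.64873537  86.81367136 210.59643753]
200 97 [636.4  90.3 206.6] ((636.9694213867188, 90.07838439941406), (55.47201156616211, 22.4990234375), 66.94541931152344)
123 233 [659.3   2.6 132.3] ((664.625244140625, 2.5803070068359375), (293.8717041015625, 255.41738891601562), 66.8035888671875)
60 996 [602.   38.4  67.9] ((621.563232421875, 81.36322021484375), (478.1034240722656, 299.72552490234375), 35.33088302612305)
12 2777 [585.9  52.5  17.6] ((600.3561401367188, 80.03840637207031), (370.47564697265625, 480.2346496582031), 4.10038423538208)
```

```bash
cat >> h.py <<'E'
from scipy.spatial.transform import Rotation as Ro
C=np.array([637.,89.8]); A=np.radians(66.5)
Y=np.array([np.cos(A),np.sin(A),0]); Xr=np.array([Y[1],-Y[0],0])
def quat(a=0,flip=1):
    """tool down, closing line along the leg, leaned by a (rad) towards +Y"""
    z=np.array([0,0,-1.]); y=flip*Y; x=np.cross(y,z)
    R=Ro.from_rotvec(-a*Xr)*Ro.from_matrix(np.c_[x,y,z])
    q=R.as_quat(); return [q[3],q[0],q[1],q[2]]
E
python3 - <<'E'
from workcell import *
from h import *
best=min((f for f in(1,-1) if ik([*C,300],quat(0,f)) is not None),key=lambda f:abs(ik([*C,300],quat(0,f))[5]))
print(best,ik([*C,300],quat(0,1)),ik([*C,300],quat(0,-1)), Ro.from_rotvec(-.1*Xr).apply([0,0,1])@Y)
move_pose([*C,300],quat(0,best))
t=current_clock(); print(t,current_position(),current_ft_force(),current_ft_torque())
c=get_calibration("wrist"); p,d=snapshot("wrist"); cv2.imwrite("pics/w1.png",p)
P=cloud(d,c);P[d==0]=-999
Q,r=rect(P,198,218,C,60); print(len(Q),Q.mean(0),r)
E
```

```text
1 [ 2.03802980e-02  2.84702736e-01  1.13888200e+00 -4.44089210e-16
  1.71800792e+00 -1.14026365e+00] [ 2.03802980e-02  2.84702736e-01  1.13888200e+00 -4.44089210e-16
  1.71800792e+00  2.00132900e+00] 0.09983341664682817
2.775 [637.06863434  88.96905737 299.93938957] [ 0.58605193  0.34266674 -0.04778964] [ 0.03489522  0.01139231 -0.00716089]
2287 [636.31162586  88.29997111 207.51921757] ((637.5503540039062, 87.76362609863281), (56.11707305908203, 22.654705047607422), 66.25959014892578)
```

Three views agree to about 2 mm, so I'll descend and grip.

```bash
sed -i 's/C=np.array(.*); A/C=np.array([637.1,89.0]); A/' h.py; python3 - <<'E'
from workcell import *
from h import *
movel([*C,158],150,quat())
print(current_clock(),current_position(),current_ft_force())
close_gripper(60)
sleep(.2)
p0=np.array(current_position())
print(current_clock(),p0,current_ft_force(),current_ft_torque(),current_gripper_width(),current_grip_force())
# stiffness test: small lean to +Y about a point inside the mortise
PV=np.array([*C,56.])
t=current_clock()
for a in (1,2):
    a=np.radians(a); R=Ro.from_rotvec(-a*Xr)
    movel(PV+R.apply([0,0,102]),40,quat(a))
    F=np.array(current_ft_force()); print(current_clock()-t,np.array(current_position())-PV,F@Y,F@Xr,F[2],current_ft_torque())
E
```

```text
3.925 [637.51839414  89.00733161 159.04820143] [ 0.15006652  0.31997394 -0.52668559]
4.5167 [637.47245128  89.41579373 158.93684033] [1.40168101 3.29961573 5.18787632] [ 0.42016474 -0.06406672 -0.02374617] 0.6464340641784206 65.20285964012146
0.25 [  1.11473807   1.84897502 103.01257562] -0.9354341636137748 -2.6150937528548504 7.521114765181404 [ 0.72986913 -0.019254   -0.02795343]
0.5 [  1.82452884   3.34027378 103.33780439] -3.450617246483772 -2.8398704794659264 12.355773003232546 [ 0.47409259  0.3701211  -0.00123938]
```

```bash
cat >> h.py <<'E'
import json,os
PV=np.array([*C,56.])
def rock(w,angles,h,Ft=-12,gain=.04,verbose=True):
    """step through leans (deg); trim the height h so that the vertical force stays near Ft"""
    for a in angles:
        r=np.radians(a); p=PV+Ro.from_rotvec(-r*Xr).apply([0,0,102])+[0,0,h]
        w.movel(p,60,quat(r))
        F=np.array(w.current_ft_force()); q=np.array(w.current_position())
        o=np.array(w.current_orientation()); T=Ro.from_quat([o[1],o[2],o[3],o[0]]).as_matrix()
        lean=np.degrees(np.arcsin(-T[:,2]@Y)); piv=q-T[:,2]*(-102)-PV
        if verbose: print(f"t{w.current_clock():.2f} a{a:.1f} lean{lean:.2f} h{h:.2f} piv y{piv@Y:.2f} z{piv[2]:.2f} Fy{F@Y:.1f} Fx{F@Xr:.1f} Fz{F[2]:.1f}")
        h+=float(np.clip(gain*(F[2]-Ft),-1.5,.7))
        if F[2]<-26: print("LIFT HIGH",F[2])
    json.dump(h,open("h.json","w")); return h
E
python3 - <<'E'
import workcell as w
from h import *
rock(w,[3,4,5,5.5,3,1,-1,-3,-4.5,-5.5,-3,-1,1,3,4.5,5.5],.4)
print(w.current_gripper_width(),w.current_grip_force())
E
```

```text
t5.27 a3.0 lean3.04 h0.40 piv y0.01 z1.86 Fy-3.9 Fx-2.7 Fz12.5
t5.52 a4.0 lean4.06 h1.10 piv y-0.12 z2.36 Fy-5.7 Fx-2.4 Fz11.2
t5.77 a5.0 lean5.08 h1.80 piv y-0.25 z2.83 Fy-5.4 Fx-2.8 Fz9.1
t6.02 a5.5 lean5.57 h2.50 piv y-0.34 z3.12 Fy-5.6 Fx-1.9 Fz6.0
t6.27 a3.0 lean3.03 h3.20 piv y-0.23 z3.06 Fy0.9 Fx1.7 Fz-1.8
t6.52 a1.0 lean1.06 h3.61 piv y-0.10 z3.15 Fy0.7 Fx3.2 Fz-8.0
t6.77 a-1.0 lean-0.96 h3.77 piv y-0.03 z3.26 Fy2.0 Fx4.2 Fz-10.9
t7.02 a-3.0 lean-2.97 h3.81 piv y-0.00 z3.40 Fy2.9 Fx4.2 Fz-12.4
t7.27 a-4.5 lean-4.46 h3.80 piv y0.02 z3.49 Fy2.4 Fx2.9 Fz-10.9
t7.52 a-5.5 lean-5.46 h3.84 piv y0.06 z3.56 Fy4.5 Fx3.7 Fz-11.1
t7.77 a-3.0 lean-2.93 h3.88 piv y0.04 z3.82 Fy-1.4 Fx2.8 Fz-6.9
t8.02 a-1.0 lean-1.00 h4.08 piv y-0.06 z4.05 Fy-1.2 Fx2.0 Fz-7.7
t8.27 a1.0 lean0.99 h4.25 piv y-0.15 z4.23 Fy-1.1 Fx1.8 Fz-5.9
t8.52 a3.0 lean2.99 h4.49 piv y-0.16 z4.53 Fy-2.2 Fx1.8 Fz-6.1
t8.77 a4.5 lean4.50 h4.73 piv y-0.12 z4.69 Fy-4.4 Fx1.5 Fz-6.2
t9.02 a5.5 lean5.54 h4.96 piv y-0.16 z4.84 Fy-3.3 Fx2.1 Fz-7.6
0.6503545565482546 69.40044164657593
```

```bash
python3 - <<'E'
import workcell as w
from h import *
p,d=w.snapshot("scene"); cv2.imwrite("pics/s2.png",cv2.resize(p[150:290,170:330],None,fx=5,fy=4.2,interpolation=cv2.INTER_CUBIC)[:600,:800])
d0=np.load("pics/scene0.npy"); c=w.get_calibration("scene")
for n,D in(("before",d0),("now",d)):
    P=cloud(D,c); P[D==0]=-999
    L=(P[...,:2]-C)@Y; X=(P[...,:2]-C)@Xr; Z=P[...,2]
    f=(abs(X-11)<7)&(abs(L)<45)&(Z>74)&(Z<135)   # broad +x face below the fingers
    for zl in (85,105,125):
        s=f&(abs(Z-zl)<8); print(n,zl,s.sum(),L[s].mean().round(2),L[s].min().round(1),L[s].max().round(1))
    g=(abs(X)<24)&(L>-108)&(L<-38-0)&(abs(Z-68)<10)|((abs(X-18)<5)&(abs(L+20)<80)&(abs(Z-68)<10)); print("leg top",np.median(Z[g]).round(2),g.sum())
    g=(abs(X)<9)&(abs(L+140)<30)&(abs(Z-133)<10); print("short",Z[g].mean().round(2),L[g].mean().round(2),X[g].mean().round(2))
E
```

```text
Traceback (most recent call last):
ValueError: matmul: Input operand 1 has a mismatch in its core dimension 0, with gufunc signature (n?,k),(k,m?)->(n?,m?) (size 3 is different from 2)
```

View pics/s2.png

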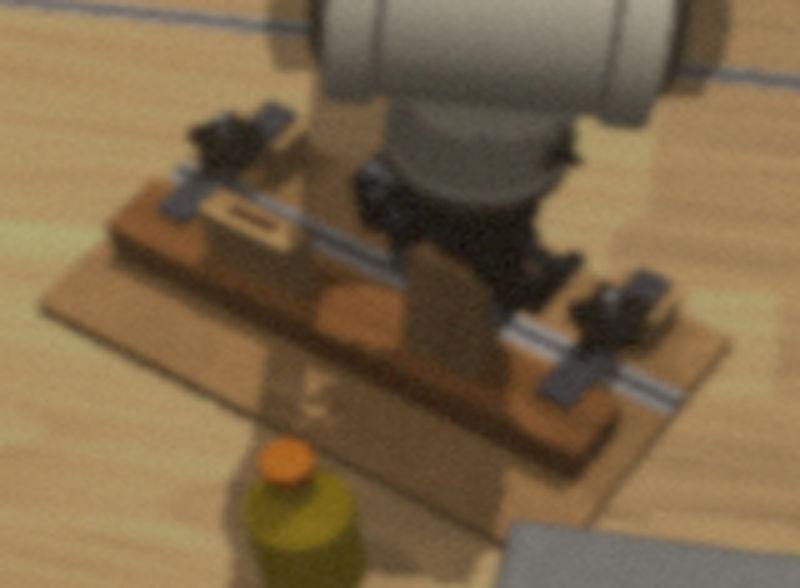

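The picture shows the rail gripped at (450,300) and still in the leg, with the short rail seated at (250,220). Next I'll check the lean numerically.

```bash
cat > chk.py <<'E'
import workcell as w
from h import *
p,d=w.snapshot("scene"); np.save("pics/last.npy",d)
d0=np.load("pics/scene0.npy"); c=w.get_calibration("scene")
for n,D in(("before",d0),("now",d)):
    P=cloud(D,c); P[D==0]=-999
    q=P-[*C,0]; L=q@Y; X=q@Xr; Z=P[...,2]
    f=(abs(X-11)<8)&(abs(L)<45)&(Z>74)&(Z<150)
    for zl in (85,105,125):
        s=f&(abs(Z-zl)<8); print(n,zl,s.sum(),*[v.round(1) for v in (np.mean(L[s]),L[s].min(),L[s].max())] if s.any() else "")
    g=(abs(X-18)<5)&(abs(L+50)<20)&(abs(Z-68)<10)|(abs(X-18)<5)&(abs(L-50)<15)&(abs(Z-68)<10); print("leg top",np.mean(Z[g]).round(2),g.sum())
    g=(abs(X)<9)&(abs(L+140)<30)&(abs(Z-133)<10); print("short",g.sum(),Z[g].mean().round(2),L[g].mean().round(2),X[g].mean().round(2))
E
python3 chk.py
```

```text
before 85 43 1.5 -28.1 28.2
before 105 47 -0.1 -26.4 28.3
before 125 43 1.1 -25.9 28.4
leg top 67.83 62
short 102 133.03 -138.48 0.14
now 85 40 3.4 -24.6 29.5
now 105 41 6.8 -23.2 31.1
now 125 42 5.1 -23.2 33.3
leg top 67.82 75
short 98 132.93 -140.43 -0.0
```

```bash
python3 - <<'E'
s=open('h.py').read()
s=s.replace("p=PV+Ro.from_rotvec(-r*Xr).apply([0,0,102])+[0,0,h]","p=PV+Ro.from_rotvec(-r*Xr).apply([0,0,102+h/2])+[0,0,h/2]")
s=s.replace("piv=q-T[:,2]*(-102)-PV","piv=q-T[:,2]*(-102-h/2)-PV+[0,0,h/2]")
open('h.py','w').write(s)
E
cat > go.py <<'E'
import workcell as w,sys
from h import *
h=json.load(open("h.json"))
for k in range(int(sys.argv[1])):
    h=rock(w,[1.8,-1.8,-5.5,-1.8,1.8,5.5],h,Ft=-16,gain=.06,verbose=k==int(sys.argv[1])-1)
    if h>22: break
print(h)
E
python3 go.py 2; python3 chk.py | tail -5
```

```text
t10.96 a1.8 lean1.66 h8.02 piv y-0.14 z7.68 Fy2.6 Fx0.9 Fz-13.0
t11.22 a-1.8 lean-1.90 h8.20 piv y0.12 z7.95 Fy5.4 Fx1.6 Fz-13.8
t11.48 a-5.5 lean-5.56 h8.33 piv y0.31 z8.26 Fy8.0 Fx1.5 Fz-13.2
t11.75 a-1.8 lean-1.73 h8.50 piv y0.12 z8.76 Fy-1.8 Fx-0.4 Fz-4.1
t12.01 a1.8 lean1.83 h9.20 piv y-0.25 z9.33 Fy-3.0 Fx-0.1 Fz-4.3
t12.28 a5.5 lean5.48 h9.90 piv y-0.30 z9.91 Fy-3.6 Fx-0.8 Fz-4.6
10.582237492333757
now 85 32 1.8 -24.9 29.4
now 105 44 6.6 -22.1 31.1
now 125 44 4.1 -22.3 32.1
leg top 67.89 66
short 101 133.04 -139.4 0.17
```

```bash
python3 go.py 5; python3 chk.py | tail -5
```

```text
t18.99 a1.8 lean1.72 h20.92 piv y-0.15 z20.74 Fy2.4 Fx0.5 Fz-13.2
t19.26 a-1.8 lean-1.82 h21.09 piv y0.26 z21.00 Fy3.9 Fx0.6 Fz-13.1
t19.53 a-5.5 lean-5.50 h21.26 piv y0.48 z21.30 Fy6.8 Fx1.2 Fz-12.3
t19.81 a-1.8 lean-1.66 h21.49 piv y0.09 z21.77 Fy-2.2 Fx0.5 Fz-4.5
t20.07 a1.8 lean1.90 h22.17 piv y-0.33 z22.42 Fy-5.0 Fx-1.1 Fz-4.0
t20.35 a5.5 lean5.57 h22.87 piv y-0.58 z23.34 Fy-8.2 Fx-0.2 Fz-0.8
23.57419986887991
now 85 11 0.2 -18.5 26.3
now 105 36 2.8 -22.9 29.9
now 125 42 5.2 -22.3 32.7
leg top 67.56 67
short 97 133.21 -138.92 0.51
```

```bash
python3 - <<'E'
import workcell as w
from h import *
h=json.load(open("h.json"))
for k in range(4):
    for a in ([1.5,-1.5,-4.5] if k%2==0 else [-1.5,1.5,4.5]):
        h=rock(w,[a],h,Ft=-15,gain=.06)
        if h>27.5: break
    if h>27.5: break
F=w.current_ft_force(); print(F,h)
E
```

```text
t20.68 a1.5 lean1.37 h23.57 piv y0.18 z23.62 Fy3.6 Fx0.4 Fz-9.7
t20.93 a-1.5 lean-1.50 h23.89 piv y-0.38 z24.69 Fy-0.4 Fx-1.1 Fz-0.6
t21.18 a-4.5 lean-4.46 h24.59 piv y-0.17 z25.16 Fy0.1 Fx-1.5 Fz1.0
t21.43 a-1.5 lean-1.44 h25.29 piv y1.01 z25.12 Fy-0.0 Fx0.4 Fz-1.4
t21.68 a1.5 lean1.46 h25.99 piv y0.76 z25.64 Fy-0.2 Fx1.1 Fz-1.4
t21.93 a4.5 lean4.42 h26.69 piv y0.41 z26.36 Fy0.4 Fx0.2 Fz-1.4
t22.18 a1.5 lean1.46 h27.39 piv y-1.13 z27.80 Fy0.4 Fx-0.4 Fz-2.2
[-0.18954493  0.47447725 -2.2239898 ] 28.090034498112566
```

Free: only the rail's weight is left on the tool. I'll straighten it, lift to about 11 mm clear, and check.

```bash
python3 - <<'E'
import workcell as w
from h import *
p=PV+[0,0,102+31]; w.movel(p,30,quat(0)); p[2]+=6; w.movel(p,30,quat(0)); w.sleep(.5)
print(w.current_clock(),w.current_position()-p,w.current_ft_force(),w.current_grip_force())
p,d=w.snapshot("scene"); cv2.imwrite("pics/s3.png",cv2.resize(p[170:260,190:310],None,fx=6,fy=6,interpolation=cv2.INTER_CUBIC))
E
python3 chk.py
```

```text
23.3417 [ 0.00644618  0.02431035 -0.02624291] [-0.72514721 -0.02380009 -2.01095336] 74.12967681884766
before 85 43 1.5 -28.1 28.2
before 105 47 -0.1 -26.4 28.3
before 125 43 1.1 -25.9 28.4
leg top 67.83 62
short 102 133.03 -138.48 0.14
now 85 23 -0.7 -20.8 19.8
now 105 21 3.0 -26.7 27.9
now 125 44 1.8 -26.6 27.4
leg top 67.59 62
short 102 133.33 -138.55 -0.05
```

View pics/s3.png

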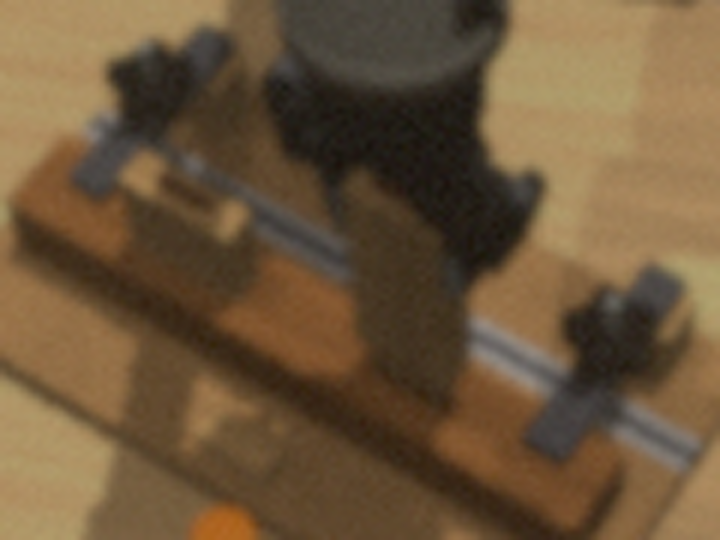

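The picture shows the rail upright in the fingers at (410,290), above its own mortise. I'll do one offline check of the clearance before handing in.

```bash
python3 - <<'E'
from h import *
D=np.load("pics/last.npy"); c=dict(np.load("pics/scene0cal.npz")); P=cloud(D,c); q=P-[*C,0]; L=q@Y; X=q@Xr; Z=P[...,2]
for z in range(68,130,4):
    s=(abs(X-9)<8)&(abs(L)<35)&(abs(Z-z-2)<2); print(z,s.sum(),X[s].mean().round(1) if s.any() else '',(L[s].max()-L[s].min()).round(1) if s.any() else '')
E
```

```text
68 38 10.2 66.5
72 3 8.3 37.2
76 1 3.7 0.0
80 7 4.6 40.5
84 6 4.6 37.3
88 7 5.0 36.6
92 5 5.4 36.7
96 0  
100 0  
104 7 9.2 50.2
108 12 9.5 54.6
112 11 9.5 50.6
116 9 9.6 45.6
120 11 9.9 52.5
124 12 9.5 49.9
128 10 9.6 47.9
```

The shoulder is at about 104 mm and the tenon tip at about 79 mm, so the tip is about 11 mm clear of the mortise.

```bash
python3 -c "
from workcell import *
print(job_done(),current_clock())"
```

```text
the job is handed in; nothing more can be done
the job is handed in; nothing more can be done
```

The long rail was rocked free and the job is handed in: it is held upright and still with its tenon about 11 mm above its own mortise, and the camera showed the leg unmoved and the short rail still seated (no pass/fail verdict was returned).

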